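# Key the knob onto the hold-down and lock the block

### The arm

A 7-joint arm with a two-finger parallel gripper is mounted at the origin on a cart in front of the work surface, level with it; the furniture and walls round the work are solid. World frame = base frame: x ahead of the robot, y to its left, z up, the work surface at z = 0. Lengths are in m, angles in rad, forces in N, time in s.
With the tool pointing down it reaches from about 0.425 to 0.925 m from the base axis. Payload 6.8 kg.
Tool frame: the origin (TCP) lies between the finger pads; the fingertips stand r.tcp_to_tips ahead of it and the grasp point (between the pads) lies 3 mm ahead of it (r.tcp_to_tips is the distance from the TCP to the fingertips, in m); z points along the fingers, y is the line along which they close (so a half turn about z gives the same grasp; the last joint's range is limited). The gripper opens to 85 mm and grips with 20 to 120 N. Pads are 22 mm wide; open, the fingers measure 114 mm over their backs; the gripper's body (76 mm by 85 mm) begins 54 mm behind the grasp point. The pads swing forward as they close: fully open they stand 13 mm farther back than shut.
Start: joints at [1.142, 0.477, 0.022, 1.555, -0.011, 1.109, -0.083], TCP at [0.213, -0.641, 0.253] pointing down, gripper open.
Joint ranges: [-2.96, 2.96], [-0.34, 2.1], [-1.41, 1.46], [0.24, 2.44], [-1.37, 4.51], [0.17, 1.92], [-2.96, 2.96]. Speed limits (rad/s): [2.39, 2.39, 3.14, 3.14, 3.14, 3.14, 3.14].

### API

Orientations are given as a rotation vector (axis times angle).
In Python, from bench import r gives the robot as it stands. The module is installed in compiled form; this text tells all that it offers.
- The arm moves only by the tool step_arm, never from a script. Its argument "moves" is a list of rows, each an object of numbers: "rx", "ry", "rz": the turn, a rotation vector about the tool's x, y, z in degrees; "dx", "dy", "dz": the shift along the tool's x, y, z in mm; "gripper": the opening, from -1 (shut) to 1 (fully open). In form: [{"rx": .., "ry": .., "rz": .., "dx": .., "dy": .., "dz": .., "gripper": ..}, ...]. A call has 1 to 20 rows; each row shifts and turns the commanded pose from where the row before left it, along the tool's axes as they then stand; what a row does not reach is not made up. A row lasts 1/8 s, in which the tool goes at most 62.5 mm and 10.7 degrees, less where a joint would pass 70% of its speed; a pose out of reach is approached as far as the arm can. A call is refused whole if a number of a shift passes 62.5 or a number of a turn 10.7, either way. A call with a gripper value outside its range is refused whole. The fingers move at their own pace and stop on an object; "grip_force" is the grip in N (left out, the last holds). Time passes only in rows, so rows that do not move let the fingers close. It gives the time, the measured TCP pose, the force, the opening and the grip force at its end, in the units of the state.
- r.get_obs(): the state, without advancing time (a new reading comes with each control period).
- r.grab_frame(name): name is "side" or "top" or "wrist"; returns the picture (400x640x3 uint8, blue, green, red); there is no depth.
- r.camera_info(name): a dict with "mtx" (3x3 intrinsics, pixels), "rvec" (rotation vector, rad) and "tvec" (3), from world to camera coordinates, as OpenCV has them. Camera axes: x right, y down, z forward; pixel columns grow to the right and rows downward; lengths in m; the calibration is good to about 2 mm. A picture is of the moment at which its call begins: read the wrist's pose just before it. camera_info takes no time and is no camera call; for the wrist camera it gives the pose at the moment of the call.
- r.hand_in(): hands the job in; it is judged then, once.
The state is a dict: "clock": time; "joints": joint angles; "qvel": joint speeds; "tau": joint torques, N m; "tcp_pos": TCP position; "orientation": TCP orientation; "contact_force": force on the tool from outside, world axes, zero at the start; "moment": the same for the moment, N m; "grip_width": finger opening in m; "gripper_force": force on a finger pad.
Only numpy, scipy, OpenCV 4.12 (cv2) and the standard library are available. Lean on these libraries where they do the work, as an engineer would, in place of code of your own. Each camera call takes 0.05 s, during which the arm holds its last target. There are 200 camera calls.

### The job

Get the dark wooden block ready for work in the hold-down jig: lay it flat and square on the raised pad between the two cheeks. Fit the loose hand knob fully home on the flat-sided spindle of the jig (it only goes down when its nose points the same way as the steel finger), then turn it clockwise until the finger lies over the block and meets its stop pin. Let go of everything and leave the other things on the bench alone.

Things in the scene. Friction and masses are not known exactly. Their poses are not given: they have to be found in the camera images.
- jig: Hold-down jig: fixed plywood board 170 (x) x 200 (y) x 18 mm; origin at the centre of its underside, z up, x and y along the board. It carries the pale raised pad at x +15, y +45 mm and the upright spindle at x +15, y -45 mm, on a dark steel bearing 44 mm in diameter. A thin steel stop pin stands between them.
- pad (a point): Centre of the top of the jig's raised pad, 30 mm above the bench, axes as the jig. Pad 40 (x) x 60 (y) mm, the block's footprint. At each y end stands a cheek 40 mm wide (x), 13 mm thick, rising 12 mm above the pad; inner faces 68 mm apart. The x sides are open (room for fingers). The spindle axis is 90 mm away in -y.
- block_center (a point): Centre of the loose dark brown wooden block, 40 (x) x 60 (y) x 25 (z) mm, 0.06 kg, lying on its 40 x 60 face on the bench. x is its short side (grasp across it), y its long side, which goes along y of the pad, either way round.
- knob_grip (a point): Grip point of the loose pale wooden hand knob (0.12 kg), standing upright on the bench, socket down; z up. On the knob's axis, 56 mm above its underside, 15 mm below its top. The grip is an upright bar 56 mm long (x), 18 mm thick (y), from 34 to 71 mm above the underside: grasp it across y. Below it is a round hub 48 mm in diameter, with a pointed nose at +x, 34 mm from the axis.
- knob_foot (a point): The same knob: centre of its underside, axes as knob_grip. Here is the mouth of a blind D-shaped socket, 30 mm deep, bore about 26.5 mm in diameter, with its flat on the +x side (the nose's side), 5.2 mm from the axis.
- spindle_seat (a point): On the spindle's axis, at the top of the shoulder where the knob's underside rests when home, 68 mm above the bench. z up, x along the steel finger. On it stands a D-shaped shaft 24 mm in diameter, 28 mm tall, top 3 mm chamfered, its flat on the +x side, 4 mm from the axis. So the knob goes on only with its +x along this +x; about 1 mm free all round and 5 degrees either way.
- finger_tip (a point): In the steel finger, 94 mm from the spindle axis, 4.5 mm below its top; x points outward along it. Finger 18 mm wide, 9 mm thick, turns with the spindle, reaches 103 mm from the axis; its underside passes 4 mm above a block lying on the pad.
- spindle (a joint): Angle of spindle and finger, rad: 0 = finger along -x of the jig (open); grows turning clockwise seen from above; 1.571 = finger along +y of the jig, over the pad, at its stop pin. Stays where it is left (friction about 0.12 N m). The socket's play lets the knob turn up to about 0.3 rad before the spindle follows.
- glue_bottle: White glue bottle, 38 x 56 x 146 mm tall, standing on the bench; origin at the centre of its underside. A bystander: leave alone.
- offcut_strip: Thin pale wooden offcut, 30 (x) x 80 (y) x 18 mm, lying on the bench; origin at the centre of its underside. A bystander: leave alone.
- pliers: Long-nose pliers, 56 x 142 x 14 mm, lying on the bench; origin at the middle of the underside. A bystander: leave alone.
- leaning_board (a point): Middle of a fixed wooden board that leans on the bench, right of the jig and beyond the block and knob: about 0.16 m tall, within 0.09 m of this point sideways. An obstacle when crossing to the jig: carry things over it or keep on the robot's side of it. Two small toy chairs, up to 0.31 m tall, stand 0.1 m and more behind it and to its right.

How it is judged:
On the way:
1. the knob is fully home on the spindle while the finger is still open (spindle below 0.9 rad) (z of knob_foot in the frame of spindle_seat between -0.004 and 0.004 m and horizontal distance between knob_foot and spindle_seat below 0.004 m and angle between the x axis of knob_foot and the x axis of spindle_seat, either way round below 0.45 rad and angle between the z axis of knob_foot and the z axis of spindle_seat, either way round below 0.12 rad and value of joint spindle below 0.9 rad), for 0.1 s.
At the end, for the whole second after the job is handed in: Knob home on the spindle (4 mm in height and off axis, nose along the finger, upright), finger at its stop (spindle over 1.4 rad), block flat on the pad between the cheeks (12 mm in x, 8 mm in y, 0.25 rad), knob and block at rest (z of knob_foot in the frame of spindle_seat between -0.004 and 0.004 m and horizontal distance between knob_foot and spindle_seat below 0.004 m and angle between the x axis of knob_foot and the x axis of spindle_seat, either way round below 0.45 rad and angle between the z axis of knob_foot and the z axis of spindle_seat, either way round below 0.12 rad and x of block_center in the frame of pad between -0.012 and 0.012 m and y of block_center in the frame of pad between -0.008 and 0.008 m and z of block_center in the frame of pad between 0.0085 and 0.0165 m and angle between the x axis of block_center and the x axis of pad, either way round below 0.25 rad and value of joint spindle above 1.4 rad and linear speed of each of knob, block below 0.02 m/s); the robot touches nothing.
It fails at once if the glue bottle is moved by more than 30 mm (distance of glue_bottle from where it was at the start of the episode above 0.03 m).
It fails at once if the thin pale offcut is moved by more than 30 mm (distance of offcut_strip from where it was at the start of the episode above 0.03 m).
It fails at once if the pliers are moved by more than 30 mm (distance of pliers from where it was at the start of the episode above 0.03 m).
It also fails if it takes over 72 s, if anything falls off the work surface, if the arm or the gripper's body presses on something with over 40 N, if the wrist force passes 120 N, or if a joint passes its speed limit or range.

## Working session

There is one attempt and no reset: what is moved stays moved. The work goes in short steps, Python scripts to look and compute and a tool call to move; the robot and the scene stay as the last step left them, time stands still between calls to the robot, and variables do not carry over. Pictures are saved under pics/ and viewed, at most 10 in all, crops included, and the job is handed in when it is done.

Besides the shell and the picture viewer there is one more tool, called after "Emit:" in YAML: its name, and indented under it one key for each argument. step_arm: Moves the arm, as the interface text tells. Its arguments: {"type":"object","properties":{"moves":{"type":"array","items":{"type":"object","properties":{"rx":{"type":"number"},"ry":{"type":"number"},"rz":{"type":"number"},"dx":{"type":"number"},"dy":{"type":"number"},"dz":{"type":"number"},"gripper":{"type":"number"}}}},"grip_force":{"type":"number"}},"required":["moves"]}

```bash
mkdir -p pics; cat > h.py <<'E'
import cv2, numpy as np
from bench import r
from scipy.spatial.transform import Rotation as R
def cam(n):
    i=r.camera_info(n); return np.array(i["mtx"],float),cv2.Rodrigues(np.array(i["rvec"],float))[0],np.array(i["tvec"],float).ravel()
def px2w(n,u,v,z,c=None):
    K,Rm,t=c or cam(n); d=Rm.T@np.linalg.inv(K)@[u,v,1]; o=-Rm.T@t
    return o+d*(z-o[2])/d[2]
def w2px(n,P,c=None):
    K,Rm,t=c or cam(n); q=K@(Rm@np.array(P,float).T+t[:,None]); return (q[:2]/q[2]).T
E
python3 - <<'E'
from h import *
o=r.get_obs(); print(o, r.tcp_to_tips)
a=r.grab_frame("top");b=r.grab_frame("side")
cv2.imwrite("pics/top.png",a);cv2.imwrite("pics/side.png",b)
for n in("top","side","wrist"):
    K,Rm,t=cam(n);print(n,K.tolist(),(-Rm.T@t).round(3),Rm.round(2).tolist())
E
```

```text
{'clock': 0.0, 'joints': array([ 1.14192487,  0.47779456,  0.02233122,  1.55646641, -0.0114941 ,
        1.1092613 , -0.08309411]), 'qvel': array([4.22454726e-05, 5.20796187e-04, 1.04059032e-03, 3.11457592e-04,
       4.42378789e-04, 5.17202091e-04, 1.23082232e-03]), 'tau': array([ 1.34506545e-04, -5.96452618e+01,  1.60788953e+00, -2.81190097e+01,
        1.23952710e-02,  9.39824298e-03,  1.81627172e-05]), 'tcp_pos': array([ 0.21264594, -0.64005185,  0.2523229 ]), 'orientation': array([-3.09953388e+00, -5.01487587e-01,  6.59808676e-04]), 'contact_force': array([ 0.17371967, -0.11390968,  0.23046514]), 'moment': array([ 0.03049459, -0.00209227,  0.02770381]), 'gripper_force': 0.0, 'grip_width': 0.08520448986591106} 0.022
top [[505.5460905644505, 0.0, 317.29441690543064], [0.0, 505.5460905644505, 198.74749245943482], [0.0, 0.0, 1.0]] [ 0.273 -0.007  1.471] [[-0.08, -1.0, -0.0], [-0.98, 0.08, -0.2], [0.2, -0.02, -0.98]]
side [[364.66013019271185, 0.0, 318.0196331100709], [0.0, 364.66013019271185, 201.07826960793977], [0.0, 0.0, 1.0]] [ 0.606 -0.987  0.643] [[1.0, 0.07, -0.01], [0.02, -0.49, -0.87], [-0.07, 0.87, -0.49]]
wrist [[304.22220348037126, 0.0, 322.4434862726619], [0.0, 304.22220348037126, 200.4425673136133], [0.0, 0.0, 1.0]] [ 0.288 -0.616  0.372] [[0.32, -0.95, -0.0], [-0.9, -0.3, 0.31], [-0.3, -0.1, -0.95]]
```

View pics/top.png

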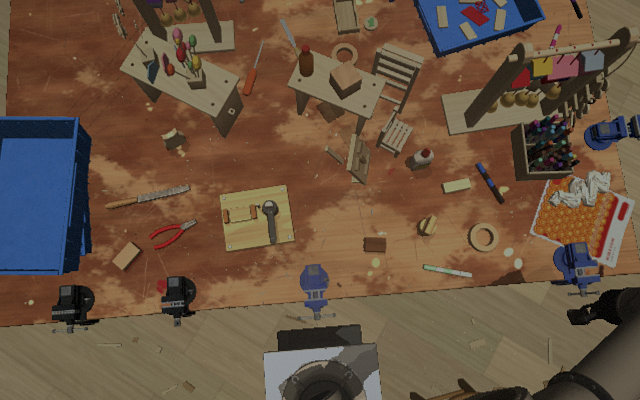

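View pics/side.png

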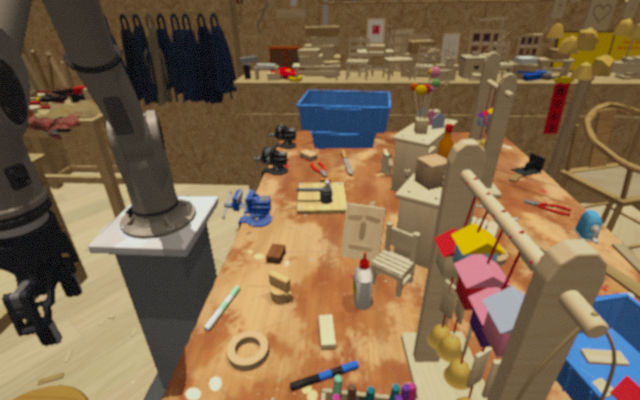

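The top view shows the jig at about (257,218), block (375,244), knob (428,226), bottle (422,158), offcut (456,185), leaning board (358,160). I'll enlarge the jig and the block and knob.

```bash
python3 - <<'E'
from h import *
a=cv2.imread("pics/top.png")
def crop(u,v,w,h,s):
    c=cv2.resize(a[v:v+h,u:u+w],None,fx=s,fy=s,interpolation=cv2.INTER_CUBIC)
    c=cv2.convertScaleAbs(c,alpha=1.6)
    for k in range(0,w,10): cv2.line(c,(k*s,0),(k*s,6),(0,255,0),1); cv2.putText(c,str(u+k),(k*s,16),0,.35,(0,255,0),1)
    for k in range(0,h,10): cv2.line(c,(0,k*s),(6,k*s),(0,255,0),1); cv2.putText(c,str(v+k),(8,k*s+4),0,.35,(0,255,0),1)
    return c
cv2.imwrite("pics/crop.png",np.hstack([crop(215,180,80,75,5),crop(360,195,80,75,5)]))
E
```

```text
(no output)
```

View pics/crop.png

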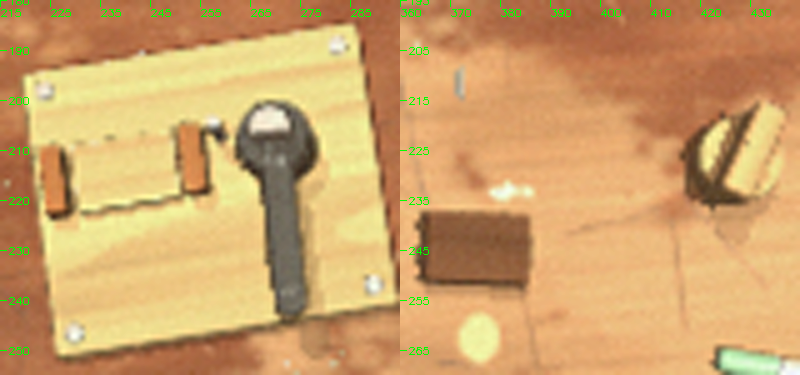

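```bash
python3 - <<'E'
from h import *
c=cam("top")
A=lambda x,y:(215+x/5,180+y/5); B=lambda x,y:(360+(x-400)/5,195+y/5)
P=lambda q,z:px2w("top",*q,z,c)
cs=[P(A(*q),.018) for q in((25,75),(358,25),(398,303),(57,357))]
cs=np.array(cs)[:,:2]; print(cs.round(4), [np.linalg.norm(cs[i]-cs[(i+1)%4]).round(3) for i in range(4)])
m=np.array([[.085,.1],[.085,-.1],[-.085,-.1],[-.085,.1]])
ctr=cs.mean(0); d=cs-ctr; th=np.arctan2((m[:,0]*d[:,1]-m[:,1]*d[:,0]).sum(),(m*d).sum()); print("jig",ctr,np.degrees(th))
Rz=np.array([[np.cos(th),-np.sin(th)],[np.sin(th),np.cos(th)]])
for n,q in(("pad",(.015,.045)),("spindle",(.015,-.045))): print(n,ctr+Rz@q)
print("padpx",w2px("top",[[*(ctr+Rz@(.015,.045)),.03],[*(ctr+Rz@(.015,-.045)),.096]],c))
print("shaft", P(A(268,122),.096))
bs=np.array([P(B(*q),.025) for q in((422,210),(531,213),(527,287),(420,282))])[:,:2]
print("block",bs.mean(0),[np.linalg.norm(bs[i]-bs[(i+1)%4]).round(3) for i in range(4)],np.degrees(np.arctan2(*(bs[0]+bs[3]-bs[1]-bs[2])[::-1])))
print("bar",P(B(768,103),.071),P(B(738,192),.071),P(B(752,148),.071),"hub",P(B(718,160),.034))
for n,q in(("bottle",(422,158)),("offcut",(456,185)),("board",(358,160)),("pliers",(175,233))):print(n,P(q,.02))
o=r.get_obs();Rt=R.from_rotvec(o["orientation"]).as_matrix();print(Rt.round(3))
K,Rm,t=cam("wrist");print("wrist in tool",Rt.T@(-Rm.T@t-o["tcp_pos"]),(Rt.T@Rm.T).round(3))
E
```

```text
[[0.6064 0.2537]
 [0.6201 0.0564]
 [0.4538 0.0452]
 [0.4391 0.2428]] [np.float64(0.198), np.float64(0.167), np.float64(0.198), np.float64(0.168)]
jig [0.52984598 0.14953639] 3.9769137406508746
pad [0.5416889  0.19546835]
spindle [0.54793081 0.10568506]
padpx [[240.34271504 214.27538714]
 [269.02636374 205.30568348]]
shaft [0.55058057 0.10669789 0.096     ]
block [ 0.42221973 -0.18392134] [np.float64(0.063), np.float64(0.043), np.float64(0.061), np.float64(0.041)] 83.07388839078664
bar [ 0.48482766 -0.35093606  0.071     ] [ 0.43627801 -0.32773913  0.071     ] [ 0.46023223 -0.33870224  0.071     ] hub [ 0.45989736 -0.32714466  0.034     ]
bottle [ 0.6681723  -0.35162272  0.02      ]
offcut [ 0.57775696 -0.44110274  0.02      ]
board [ 0.6780095  -0.16098453  0.02      ]
pliers [0.50450248 0.38807275 0.02      ]
[[ 0.949  0.315 -0.001]
 [ 0.315 -0.949  0.002]
 [-0.    -0.002 -1.   ]]
wrist in tool [ 0.07931694  0.00077932 -0.11989748] [[-0.    -0.95  -0.313]
 [ 1.    -0.     0.   ]
 [-0.001 -0.313  0.95 ]]
```

```bash
cat >> h.py <<'E'
def pose():
    o=r.get_obs();M=R.from_rotvec(o["orientation"]).as_matrix()
    return o["tcp_pos"],np.degrees(np.arctan2(M[1,0],M[0,0])),M
def plan(p,yaw,n,start=None):
    p0,y0,M=pose()
    if start: p0,y0=np.array(start[0]),start[1]
    d=(np.array(p)-p0); dy=yaw-y0
    print("from",p0.round(4),round(y0,2),"tilt",np.degrees(R.from_matrix(M).as_rotvec()).round(2))
    s=0
    for i in range(n):
        a=np.radians(y0+dy*i/n); st=d/n*1000
        print(dict(rz=round(-dy/n,2),dx=round(st[0]*np.cos(a)+st[1]*np.sin(a),1),dy=round(st[0]*np.sin(a)-st[1]*np.cos(a),1),dz=round(-st[2],1)))
E
python3 -c "
from h import *
plan([.43,-.29,.23],83,10)"
```

```text
from [ 0.2127 -0.6401  0.2524] 18.38 tilt [-1.776e+02 -2.873e+01  3.000e-02]
{'rz': np.float64(-6.46), 'dx': np.float64(31.7), 'dy': np.float64(-26.4), 'dz': np.float64(2.2)}
{'rz': np.float64(-6.46), 'dx': np.float64(34.4), 'dy': np.float64(-22.6), 'dz': np.float64(2.2)}
{'rz': np.float64(-6.46), 'dx': np.float64(36.8), 'dy': np.float64(-18.6), 'dz': np.float64(2.2)}
{'rz': np.float64(-6.46), 'dx': np.float64(38.6), 'dy': np.float64(-14.4), 'dz': np.float64(2.2)}
{'rz': np.float64(-6.46), 'dx': np.float64(40.0), 'dy': np.float64(-9.9), 'dz': np.float64(2.2)}
{'rz': np.float64(-6.46), 'dx': np.float64(40.9), 'dy': np.float64(-5.4), 'dz': np.float64(2.2)}
{'rz': np.float64(-6.46), 'dx': np.float64(41.2), 'dy': np.float64(-0.7), 'dz': np.float64(2.2)}
{'rz': np.float64(-6.46), 'dx': np.float64(41.0), 'dy': np.float64(3.9), 'dz': np.float64(2.2)}
{'rz': np.float64(-6.46), 'dx': np.float64(40.3), 'dy': np.float64(8.5), 'dz': np.float64(2.2)}
{'rz': np.float64(-6.46), 'dx': np.float64(39.1), 'dy': np.float64(13.0), 'dz': np.float64(2.2)}
```

Emit:
step_arm:
  moves:
    - {"rz": -6.5, "dx": 32, "dy": -26, "dz": 2}
    - {"rz": -6.5, "dx": 34, "dy": -23, "dz": 2}
    - {"rz": -6.5, "dx": 37, "dy": -19, "dz": 2}
    - {"rz": -6.5, "dx": 39, "dy": -14, "dz": 2}
    - {"rz": -6.5, "dx": 40, "dy": -10, "dz": 2}
    - {"rz": -6.5, "dx": 41, "dy": -5, "dz": 2}
    - {"rz": -6.5, "dx": 41, "dy": -1, "dz": 2}
    - {"rz": -6.5, "dx": 41, "dy": 4, "dz": 2}
    - {"rz": -6.5, "dx": 40, "dy": 8, "dz": 2}
    - {"rz": -6.5, "dx": 39, "dy": 13, "dz": 2}
    - {"gripper": 1}
    - {"gripper": 1}
  grip_force: 40

```text
invalid input at $.moves[0]: expected keys rx, ry, rz, dx, dy, dz, gripper
```

```bash
python3 - <<'E'
from h import *
import pickle
p,y,M=pose();c=cam("wrist");pickle.dump(c,open("w1.pkl","wb"))
a=r.grab_frame("wrist");cv2.imwrite("pics/w1.png",a);print(p,y,r.get_obs()["clock"])
a=cv2.convertScaleAbs(cv2.resize(a,(800,500),interpolation=cv2.INTER_CUBIC),alpha=1.5)
cv2.imwrite("pics/w1b.png",a)
E
```

```text
[ 0.21268903 -0.64007967  0.25241529] 18.380428221876233 0.15
```

View pics/w1b.png

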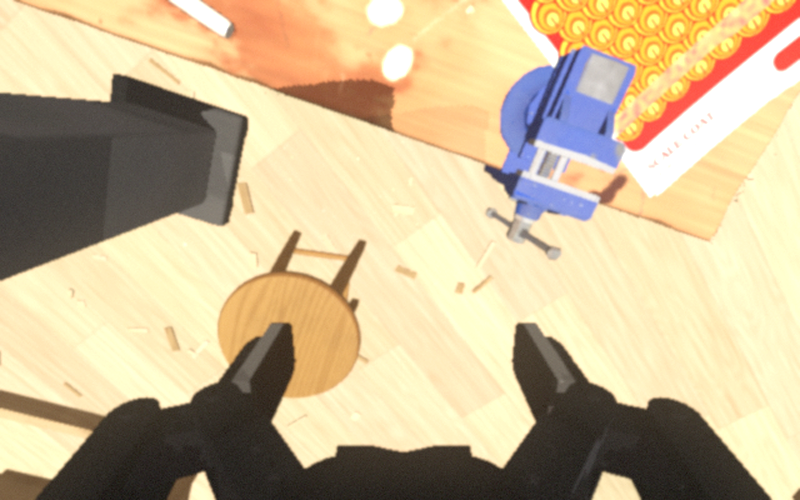

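The wrist view shows the start position because the call was refused: every row needs all the keys. I'll send it again in full.

Emit:
step_arm:
  moves:
    - {"rx": 0, "ry": 0, "rz": -6.5, "dx": 32, "dy": -26, "dz": 2, "gripper": 1}
    - {"rx": 0, "ry": 0, "rz": -6.5, "dx": 34, "dy": -23, "dz": 2, "gripper": 1}
    - {"rx": 0, "ry": 0, "rz": -6.5, "dx": 37, "dy": -19, "dz": 2, "gripper": 1}
    - {"rx": 0, "ry": 0, "rz": -6.5, "dx": 39, "dy": -14, "dz": 2, "gripper": 1}
    - {"rx": 0, "ry": 0, "rz": -6.5, "dx": 40, "dy": -10, "dz": 2, "gripper": 1}
    - {"rx": 0, "ry": 0, "rz": -6.5, "dx": 41, "dy": -5, "dz": 2, "gripper": 1}
    - {"rx": 0, "ry": 0, "rz": -6.5, "dx": 41, "dy": -1, "dz": 2, "gripper": 1}
    - {"rx": 0, "ry": 0, "rz": -6.5, "dx": 41, "dy": 4, "dz": 2, "gripper": 1}
    - {"rx": 0, "ry": 0, "rz": -6.5, "dx": 40, "dy": 8, "dz": 2, "gripper": 1}
    - {"rx": 0, "ry": 0, "rz": -6.5, "dx": 39, "dy": 13, "dz": 2, "gripper": 1}
    - {"rx": 0, "ry": 0, "rz": 0, "dx": 0, "dy": 0, "dz": 0, "gripper": 1}
    - {"rx": 0, "ry": 0, "rz": 0, "dx": 0, "dy": 0, "dz": 0, "gripper": 1}
  grip_force: 40

```text
clock: 1.65
tcp_pos: [0.4285, -0.2905, 0.2332]
orientation: [-2.347, -2.088, 0.001]
contact_force: [0.2, -0.3, -0.6]
grip_width: 0.0857
gripper_force: 0.0
```

```bash
cat > snap.py <<'E'
from h import *
import pickle,sys
n=sys.argv[1]
p,y,M=pose();c=cam("wrist");pickle.dump(c,open(n+".pkl","wb"))
a=r.grab_frame("wrist");cv2.imwrite(f"pics/{n}raw.png",a);print(p.round(4),round(y,2),r.get_obs()["clock"])
a=cv2.convertScaleAbs(cv2.resize(a,(800,500),interpolation=cv2.INTER_CUBIC),alpha=1.2)
cv2.imwrite(f"pics/{n}.png",a)
E
python3 snap.py w2
```

```text
[ 0.4285 -0.2905  0.2332] 83.31 1.7
```

View pics/w2.png

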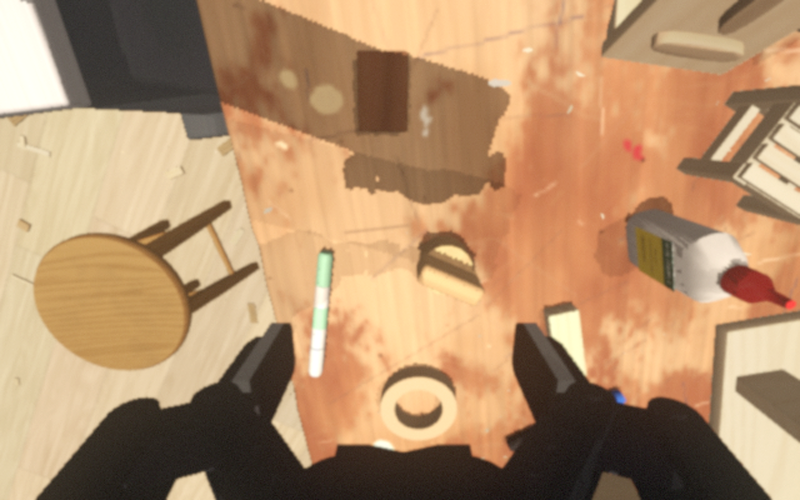

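```bash
python3 - <<'E'
from h import *
import pickle
a=cv2.imread("pics/w2raw.png");c=pickle.load(open("w2.pkl","rb"))
u,v,w,h,s=325,175,75,75,8
k=cv2.convertScaleAbs(cv2.resize(a[v:v+h,u:u+w],None,fx=s,fy=s,interpolation=cv2.INTER_CUBIC),alpha=1.5)
cv2.imwrite("pics/kn.png",k)
bs=np.array([px2w(0,x/1.25,y/1.25,.025,c) for x,y in((358,51),(408,53),(407,132),(355,131))])[:,:2]
print("block",bs.mean(0),[np.linalg.norm(bs[i]-bs[(i+1)%4]).round(3) for i in range(4)],np.degrees(np.arctan2(*(bs[0]+bs[1]-bs[2]-bs[3])[::-1])))
E
```

```text
block [ 0.42318317 -0.18569516] [np.float64(0.039), np.float64(0.058), np.float64(0.043), np.float64(0.059)] 80.74316021331165
```

View pics/kn.png

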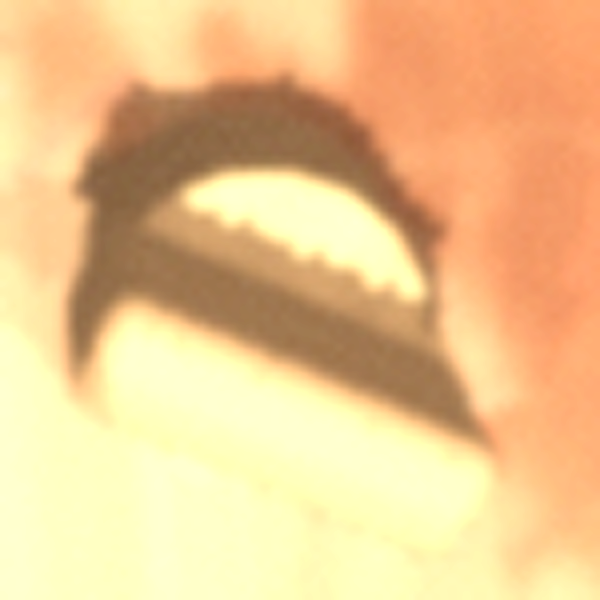

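```bash
python3 - <<'E'
from h import *
import pickle
c=pickle.load(open("w2.pkl","rb"))
Q=np.array([px2w(0,325+x/8,175+y/8,.071,c) for x,y in((135,300),(495,450),(440,550),(95,400))])[:,:2]
m=Q.mean(0);d=(Q[1]+Q[2]-Q[0]-Q[3]);a=np.arctan2(d[1],d[0]);print(m,np.degrees(a),[np.linalg.norm(Q[i]-Q[(i+1)%4]).round(3) for i in range(4)])
u=np.array([np.cos(a),np.sin(a)])
def px(xy,z): return ((w2px(0,[[*xy,z]],c)[0]-[325,175])*8).round(0)
for z in(0,.034): print(z,"hub",px(m,z),"nose-25",px(m+.034*u,z),"nose155",px(m-.034*u,z),"rimL",px(m-.024*u,z),"rimR",px(m+.024*u,z),"top",px(m+.024*np.array([-u[1],u[0]]),z))
E
```

```text
[ 0.46194399 -0.33817589] -31.10448119732606 [np.float64(0.05), np.float64(0.015), np.float64(0.049), np.float64(0.014)]
0 hub [236. 241.] nose-25 [433. 326.] nose155 [ 36. 153.] rimL [ 95. 179.] rimR [376. 301.] top [307. 104.]
0.034 hub [261. 320.] nose-25 [475. 413.] nose155 [ 41. 226.] rimL [106. 254.] rimR [413. 386.] top [339. 172.]
```

```bash
python3 - <<'E'
from h import *
import pickle
m=np.array([.4612,-.3383]);a=np.radians(-28)
u=np.array([np.cos(a),np.sin(a)]);n=np.array([-u[1],u[0]])
out=[]
for name,f,al in(("wrist","w2raw",1.0),("top","top",1.8),("side","side",1.5)):
    c=pickle.load(open("w2.pkl","rb")) if name=="wrist" else cam(name)
    im=cv2.imread(f"pics/{f}.png");q=w2px(0,[[*m,.035]],c)[0]
    w=62 if name=="wrist" else 36; s=400//w; u0,v0=(q-w/2).astype(int)
    k=cv2.convertScaleAbs(cv2.resize(im[v0:v0+w,u0:u0+w],(w*s,w*s),interpolation=cv2.INTER_CUBIC),alpha=al)
    clean=k.copy()
    P=lambda xy,z:tuple(int(t) for t in ((w2px(0,[[*xy,z]],c)[0]-[u0,v0]+.5)*s))
    b=[m+i*.028*u+j*.009*n for i,j in((1,1),(1,-1),(-1,-1),(-1,1))]
    cv2.polylines(k,[np.array([P(x,.071) for x in b])],True,(255,0,0),1)
    for sg,col in((1,(0,0,255)),(-1,(0,255,0))):
        for z in(.0,.015,.03): cv2.circle(k,P(m+sg*.034*u,z),3,col,-1)
    k=cv2.resize(k,(266,266));clean=cv2.resize(clean,(266,266))
    out.append(np.vstack([clean,k]))
cv2.imwrite("pics/cmp.png",np.hstack(out))
E
```

```text
(no output)
```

View pics/cmp.png

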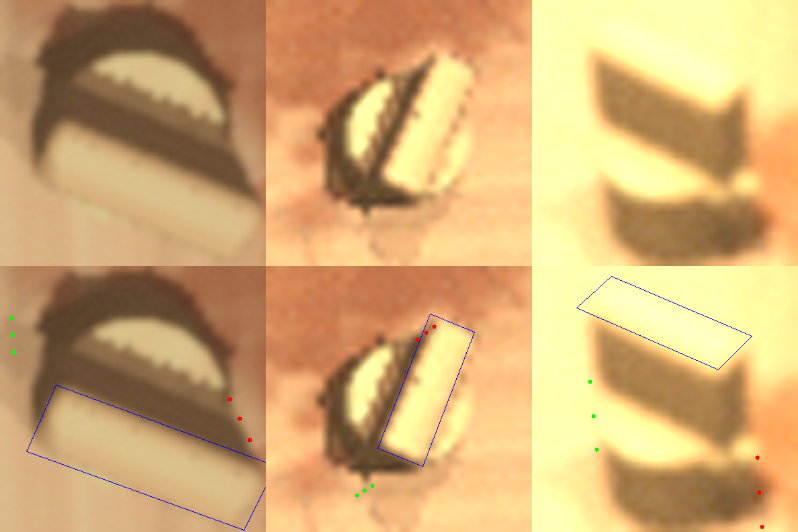

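The crops show the hub bulging with a bright tip on the red side, so the nose points at about -28° of yaw. Next I fetch the block.

Emit:
step_arm:
  moves:
    - {"rx": 0, "ry": 0, "rz": 1.3, "dx": 35, "dy": -6, "dz": 20, "gripper": 1}
    - {"rx": 0, "ry": 0, "rz": 0, "dx": 35, "dy": -6, "dz": 20, "gripper": 1}
    - {"rx": 0, "ry": 0, "rz": 0, "dx": 34, "dy": -6, "dz": 20, "gripper": 1}
    - {"rx": 0, "ry": 0, "rz": 0, "dx": 0, "dy": 0, "dz": 35, "gripper": 1}
    - {"rx": 0, "ry": 0, "rz": 0, "dx": 0, "dy": 0, "dz": 35, "gripper": 1}
    - {"rx": 0, "ry": 0, "rz": 0, "dx": 0, "dy": 0, "dz": 35, "gripper": 1}
    - {"rx": 0, "ry": 0, "rz": 0, "dx": 0, "dy": 0, "dz": 25, "gripper": 1}
    - {"rx": 0, "ry": 0, "rz": 0, "dx": 0, "dy": 0, "dz": 16, "gripper": 1}
    - {"rx": 0, "ry": 0, "rz": 0, "dx": 0, "dy": 0, "dz": 0, "gripper": 1}
  grip_force: 40

```text
clock: 2.82
tcp_pos: [0.424, -0.185, 0.0266]
orientation: [-2.37, -2.06, 0.002]
contact_force: [-0.2, -0.1, 0.2]
grip_width: 0.0856
gripper_force: 0.0
```

Emit:
step_arm:
  moves:
    - {"rx": 0, "ry": 0, "rz": 0, "dx": 0, "dy": 0, "dz": 0, "gripper": -1}
    - {"rx": 0, "ry": 0, "rz": 0, "dx": 0, "dy": 0, "dz": 0, "gripper": -1}
    - {"rx": 0, "ry": 0, "rz": 0, "dx": 0, "dy": 0, "dz": 0, "gripper": -1}
    - {"rx": 0, "ry": 0, "rz": 0, "dx": 0, "dy": 0, "dz": 0, "gripper": -1}
    - {"rx": 0, "ry": 0, "rz": 0, "dx": 0, "dy": 0, "dz": 0, "gripper": -1}
    - {"rx": 0, "ry": 0, "rz": 0, "dx": 0, "dy": 0, "dz": 0, "gripper": -1}
  grip_force: 40

```text
clock: 3.58
tcp_pos: [0.4253, -0.1848, 0.0282]
orientation: [2.369, 2.062, 0.001]
contact_force: [-1.2, -0.0, 5.7]
grip_width: 0.0391
gripper_force: 40.3
```

```bash
python3 -c "
from h import *
p,y,M=pose()
plan([.545,.12,.21],94,8,((p[0],p[1],p[2]+.16),y))"
```

```text
from [ 0.4253 -0.1848  0.1882] 82.07 tilt [1.3571e+02 1.1812e+02 4.0000e-02]
{'rz': np.float64(-1.49), 'dx': np.float64(39.8), 'dy': np.float64(9.6), 'dz': np.float64(-2.7)}
{'rz': np.float64(-1.49), 'dx': np.float64(39.5), 'dy': np.float64(10.6), 'dz': np.float64(-2.7)}
{'rz': np.float64(-1.49), 'dx': np.float64(39.2), 'dy': np.float64(11.6), 'dz': np.float64(-2.7)}
{'rz': np.float64(-1.49), 'dx': np.float64(38.9), 'dy': np.float64(12.6), 'dz': np.float64(-2.7)}
{'rz': np.float64(-1.49), 'dx': np.float64(38.6), 'dy': np.float64(13.7), 'dz': np.float64(-2.7)}
{'rz': np.float64(-1.49), 'dx': np.float64(38.2), 'dy': np.float64(14.7), 'dz': np.float64(-2.7)}
{'rz': np.float64(-1.49), 'dx': np.float64(37.8), 'dy': np.float64(15.6), 'dz': np.float64(-2.7)}
{'rz': np.float64(-1.49), 'dx': np.float64(37.4), 'dy': np.float64(16.6), 'dz': np.float64(-2.7)}
```

Emit:
step_arm:
  moves:
    - {"rx": 0, "ry": 0, "rz": 0, "dx": 0, "dy": 0, "dz": -30, "gripper": -1}
    - {"rx": 0, "ry": 0, "rz": 0, "dx": 0, "dy": 0, "dz": -45, "gripper": -1}
    - {"rx": 0, "ry": 0, "rz": 0, "dx": 0, "dy": 0, "dz": -45, "gripper": -1}
    - {"rx": 0, "ry": 0, "rz": 0, "dx": 0, "dy": 0, "dz": -40, "gripper": -1}
    - {"rx": 0, "ry": 0, "rz": -1.5, "dx": 40, "dy": 10, "dz": -3, "gripper": -1}
    - {"rx": 0, "ry": 0, "rz": -1.5, "dx": 40, "dy": 11, "dz": -3, "gripper": -1}
    - {"rx": 0, "ry": 0, "rz": -1.5, "dx": 39, "dy": 12, "dz": -3, "gripper": -1}
    - {"rx": 0, "ry": 0, "rz": -1.5, "dx": 39, "dy": 13, "dz": -3, "gripper": -1}
    - {"rx": 0, "ry": 0, "rz": -1.5, "dx": 39, "dy": 14, "dz": -3, "gripper": -1}
    - {"rx": 0, "ry": 0, "rz": -1.5, "dx": 38, "dy": 15, "dz": -3, "gripper": -1}
    - {"rx": 0, "ry": 0, "rz": -1.5, "dx": 38, "dy": 16, "dz": -3, "gripper": -1}
    - {"rx": 0, "ry": 0, "rz": -1.5, "dx": 37, "dy": 17, "dz": -3, "gripper": -1}
    - {"rx": 0, "ry": 0, "rz": 0, "dx": 0, "dy": 0, "dz": 0, "gripper": -1}
    - {"rx": 0, "ry": 0, "rz": 0, "dx": 0, "dy": 0, "dz": 0, "gripper": -1}
  grip_force: 40

```text
clock: 5.32
tcp_pos: [0.5469, 0.1199, 0.2111]
orientation: [2.141, 2.299, -0.002]
contact_force: [-0.2, 0.0, -0.3]
grip_width: 0.0389
gripper_force: 40.9
```

```bash
sed -i 's/alpha=1.2)/alpha=1.0)/' snap.py; python3 snap.py w3
```

```text
[0.5469 0.1199 0.2111] 94.06 5.375
```

View pics/w3.png

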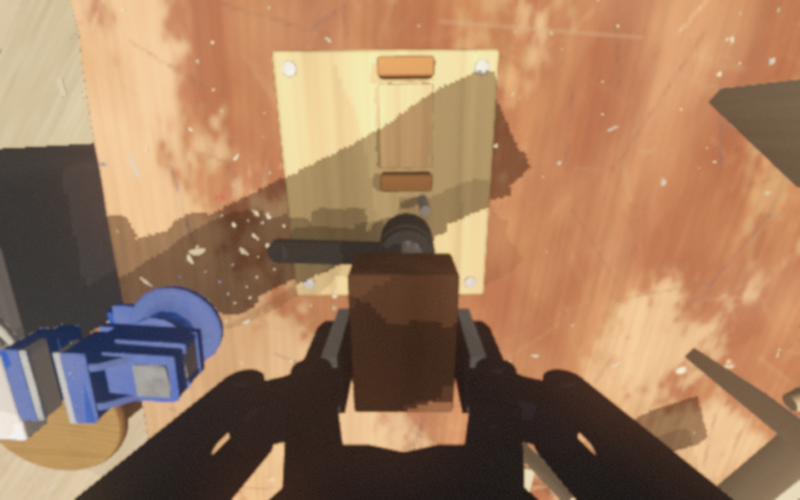

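```bash
python3 - <<'E'
from h import *
import pickle
c=pickle.load(open("w3.pkl","rb"))
P=lambda x,y,z:px2w(0,x/1.25,y/1.25,z,c)[:2]
m=np.array([[-.085,.1],[.085,.1],[.085,-.1],[-.085,-.1]])
cs=np.array([P(*q,.018) for q in((273,52),(497,50),(483,293),(299,295))])
print([np.linalg.norm(cs[i]-cs[(i+1)%4]).round(4) for i in range(4)])
ctr=cs.mean(0);d=cs-ctr;th=np.arctan2((m[:,0]*d[:,1]-m[:,1]*d[:,0]).sum(),(m*d).sum());print("jig",ctr,np.degrees(th))
Rz=np.array([[np.cos(th),-np.sin(th)],[np.sin(th),np.cos(th)]])
print("pad from board",ctr+Rz@(.015,.045),"spindle",ctr+Rz@(.015,-.045))
pc=np.array([P(*q,.03) for q in((377,83),(433,83),(433,168),(378,168))]);print("pad",pc.mean(0),[np.linalg.norm(pc[i]-pc[(i+1)%4]).round(4) for i in range(4)])
ck=np.array([P(*q,.042) for q in((378,57),(434,57),(434,78),(378,78),(380,172),(432,172),(432,190),(380,190))]);print("cheeks mid",ck.mean(0),ck.round(4).tolist())
b=np.array([P(*q,.208) for q in((350,273),(458,273),(455,410),(357,410))]);print("block top",b.mean(0),[np.linalg.norm(b[i]-b[(i+1)%4]).round(4) for i in range(4)])
f=np.array([P(*q,.183) for q in((355,255),(455,255))]);print("front bottom",f.mean(0),"front top",b[:2].mean(0),"rear",b[2:].mean(0), np.linalg.norm(f[0]-f[1]))
print(pose()[:2], "finger root/tip", P(405,252,.085),P(275,250,.085),np.linalg.norm(P(405,252,.08)-P(270,250,.08)))
E
```

```text
[np.float64(0.1655), np.float64(0.1962), np.float64(0.1658), np.float64(0.1969)]
jig [0.5314795  0.15172659] 4.707975978616605
pad from board [0.54273541 0.19780592] spindle [0.55012237 0.10810958]
pad [0.5421021 0.1975907] [np.float64(0.0407), np.float64(0.0608), np.float64(0.0428), np.float64(0.0608)]
cheeks mid [0.54256672 0.19773847] [[0.5201, 0.2418], [0.5584, 0.2445], [0.5596, 0.2314], [0.5208, 0.2286], [0.5255, 0.1643], [0.5643, 0.167], [0.5656, 0.1536], [0.5262, 0.1508]]
block top [0.54664838 0.12136292] [np.float64(0.0375), np.float64(0.0582), np.float64(0.0388), np.float64(0.0582)]
front bottom [0.54477753 0.14841544] front top [0.54417417 0.15037651] rear [0.54912259 0.09234933] 0.04114490109191605
(array([0.54689846, 0.11928799, 0.2110848 ]), np.float64(94.00160400922704)) finger root/tip [0.54750196 0.11693431] [0.45907655 0.11210183] 0.0938324800299834
```

Emit:
step_arm:
  moves:
    - {"rx": 0, "ry": 0, "rz": -0.4, "dx": 38, "dy": 1, "dz": 10, "gripper": -1}
    - {"rx": 0, "ry": 0, "rz": 0, "dx": 38, "dy": 0, "dz": 10, "gripper": -1}
    - {"rx": 0, "ry": 0, "rz": 0, "dx": 0, "dy": 0, "dz": 35, "gripper": -1}
    - {"rx": 0, "ry": 0, "rz": 0, "dx": 0, "dy": 0, "dz": 35, "gripper": -1}
    - {"rx": 0, "ry": 0, "rz": 0, "dx": 0, "dy": 0, "dz": 30, "gripper": -1}
    - {"rx": 0, "ry": 0, "rz": 0, "dx": 0, "dy": 0, "dz": 14, "gripper": -1}
    - {"rx": 0, "ry": 0, "rz": 0, "dx": 0, "dy": 0, "dz": 0, "gripper": -1}
    - {"rx": 0, "ry": 0, "rz": 0, "dx": 0, "dy": 0, "dz": 0, "gripper": -1}

```text
clock: 6.38
tcp_pos: [0.5435, 0.1967, 0.0785]
orientation: [2.133, 2.305, 0.003]
contact_force: [0.2, -0.0, -0.1]
grip_width: 0.039
gripper_force: 40.9
```

Emit:
step_arm:
  moves:
    - {"rx": 0, "ry": 0, "rz": 0, "dx": -1, "dy": -1, "dz": 5, "gripper": -1}
    - {"rx": 0, "ry": 0, "rz": 0, "dx": 0, "dy": 0, "dz": 5, "gripper": -1}
    - {"rx": 0, "ry": 0, "rz": 0, "dx": 0, "dy": 0, "dz": 5, "gripper": -1}
    - {"rx": 0, "ry": 0, "rz": 0, "dx": 0, "dy": 0, "dz": 4, "gripper": -1}
    - {"rx": 0, "ry": 0, "rz": 0, "dx": 0, "dy": 0, "dz": 1, "gripper": -1}
    - {"rx": 0, "ry": 0, "rz": 0, "dx": 0, "dy": 0, "dz": 0, "gripper": -1}

```text
clock: 7.12
tcp_pos: [0.5416, 0.1955, 0.0583]
orientation: [2.132, 2.306, -0.001]
contact_force: [-4.5, -1.9, 11.9]
grip_width: 0.0391
gripper_force: 42.4
```

Emit:
step_arm:
  moves:
    - {"rx": 0, "ry": 0, "rz": 0, "dx": 0, "dy": 0, "dz": -0.5, "gripper": 1}
    - {"rx": 0, "ry": 0, "rz": 0, "dx": 0, "dy": 0, "dz": 0, "gripper": 1}
    - {"rx": 0, "ry": 0, "rz": 0, "dx": 0, "dy": 0, "dz": 0, "gripper": 1}
    - {"rx": 0, "ry": 0, "rz": 0, "dx": 0, "dy": 0, "dz": 0, "gripper": 1}
    - {"rx": 0, "ry": 0, "rz": 0, "dx": 0, "dy": 0, "dz": -20, "gripper": 1}
    - {"rx": 0, "ry": 0, "rz": 0, "dx": 0, "dy": 0, "dz": -40, "gripper": 1}
    - {"rx": 0, "ry": 0, "rz": 0, "dx": 0, "dy": 0, "dz": -50, "gripper": 1}
    - {"rx": 0, "ry": 0, "rz": 0, "dx": 0, "dy": 0, "dz": -50, "gripper": 1}
    - {"rx": 0, "ry": 0, "rz": 0, "dx": 0, "dy": 0, "dz": 0, "gripper": 1}

```text
clock: 8.25
tcp_pos: [0.544, 0.1971, 0.2236]
orientation: [2.13, 2.303, 0.013]
contact_force: [0.4, 0.5, 0.3]
grip_width: 0.0856
gripper_force: 0.0
```

```bash
python3 -c "
from h import *
import pickle
c=cam('wrist');pickle.dump(c,open('w4.pkl','wb'));cv2.imwrite('pics/w4raw.png',r.grab_frame('wrist'))
plan([.4615,-.3383,.18],-28,16)"
```

```text
from [0.5428 0.1961 0.221 ] 94.48 tilt [122.1  132.04   0.4 ]
{'rz': np.float64(7.65), 'dx': np.float64(-32.9), 'dy': np.float64(-7.7), 'dz': np.float64(2.6)}
{'rz': np.float64(7.65), 'dx': np.float64(-33.6), 'dy': np.float64(-3.2), 'dz': np.float64(2.6)}
{'rz': np.float64(7.65), 'dx': np.float64(-33.8), 'dy': np.float64(1.3), 'dz': np.float64(2.6)}
{'rz': np.float64(7.65), 'dx': np.float64(-33.3), 'dy': np.float64(5.8), 'dz': np.float64(2.6)}
{'rz': np.float64(7.65), 'dx': np.float64(-32.2), 'dy': np.float64(10.2), 'dz': np.float64(2.6)}
{'rz': np.float64(7.65), 'dx': np.float64(-30.6), 'dy': np.float64(14.4), 'dz': np.float64(2.6)}
{'rz': np.float64(7.65), 'dx': np.float64(-28.4), 'dy': np.float64(18.3), 'dz': np.float64(2.6)}
{'rz': np.float64(7.65), 'dx': np.float64(-25.7), 'dy': np.float64(21.9), 'dz': np.float64(2.6)}
{'rz': np.float64(7.65), 'dx': np.float64(-22.6), 'dy': np.float64(25.2), 'dz': np.float64(2.6)}
{'rz': np.float64(7.65), 'dx': np.float64(-19.0), 'dy': np.float64(27.9), 'dz': np.float64(2.6)}
{'rz': np.float64(7.65), 'dx': np.float64(-15.1), 'dy': np.float64(30.2), 'dz': np.float64(2.6)}
{'rz': np.float64(7.65), 'dx': np.float64(-11.0), 'dy': np.float64(32.0), 'dz': np.float64(2.6)}
{'rz': np.float64(7.65), 'dx': np.float64(-6.6), 'dy': np.float64(33.1), 'dz': np.float64(2.6)}
{'rz': np.float64(7.65), 'dx': np.float64(-2.1), 'dy': np.float64(33.7), 'dz': np.float64(2.6)}
{'rz': np.float64(7.65), 'dx': np.float64(2.4), 'dy': np.float64(33.7), 'dz': np.float64(2.6)}
{'rz': np.float64(7.65), 'dx': np.float64(6.8), 'dy': np.float64(33.1), 'dz': np.float64(2.6)}
```

Emit:
step_arm:
  moves:
    - {"rx": 0, "ry": 0, "rz": 7.65, "dx": -33, "dy": -8, "dz": 2.5, "gripper": 1}
    - {"rx": 0, "ry": 0, "rz": 7.65, "dx": -34, "dy": -3, "dz": 2.5, "gripper": 1}
    - {"rx": 0, "ry": 0, "rz": 7.65, "dx": -34, "dy": 1, "dz": 2.5, "gripper": 1}
    - {"rx": 0, "ry": 0, "rz": 7.65, "dx": -33, "dy": 6, "dz": 2.5, "gripper": 1}
    - {"rx": 0, "ry": 0, "rz": 7.65, "dx": -32, "dy": 10, "dz": 2.5, "gripper": 1}
    - {"rx": 0, "ry": 0, "rz": 7.65, "dx": -31, "dy": 14, "dz": 2.5, "gripper": 1}
    - {"rx": 0, "ry": 0, "rz": 7.65, "dx": -28, "dy": 18, "dz": 2.5, "gripper": 1}
    - {"rx": 0, "ry": 0, "rz": 7.65, "dx": -26, "dy": 22, "dz": 2.5, "gripper": 1}
    - {"rx": 0, "ry": 0, "rz": 7.65, "dx": -23, "dy": 25, "dz": 2.5, "gripper": 1}
    - {"rx": 0, "ry": 0, "rz": 7.65, "dx": -19, "dy": 28, "dz": 2.5, "gripper": 1}
    - {"rx": 0, "ry": 0, "rz": 7.65, "dx": -15, "dy": 30, "dz": 2.5, "gripper": 1}
    - {"rx": 0, "ry": 0, "rz": 7.65, "dx": -11, "dy": 32, "dz": 2.5, "gripper": 1}
    - {"rx": 0, "ry": 0, "rz": 7.65, "dx": -7, "dy": 33, "dz": 2.5, "gripper": 1}
    - {"rx": 0, "ry": 0, "rz": 7.65, "dx": -2, "dy": 34, "dz": 2.5, "gripper": 1}
    - {"rx": 0, "ry": 0, "rz": 7.65, "dx": 2, "dy": 34, "dz": 2.5, "gripper": 1}
    - {"rx": 0, "ry": 0, "rz": 7.65, "dx": 7, "dy": 33, "dz": 2.5, "gripper": 1}
    - {"rx": 0, "ry": 0, "rz": 0, "dx": 0, "dy": 0, "dz": 0, "gripper": 1}
    - {"rx": 0, "ry": 0, "rz": 0, "dx": 0, "dy": 0, "dz": 0, "gripper": 1}
    - {"rx": 0, "ry": 0, "rz": 0, "dx": 0, "dy": 0, "dz": 0, "gripper": 1}

```text
clock: 10.68
tcp_pos: [0.4593, -0.338, 0.1776]
orientation: [-3.049, 0.754, 0.001]
contact_force: [-0.6, -0.2, 0.9]
grip_width: 0.0851
gripper_force: 0.0
```

```bash
python3 snap.py w5; python3 - <<'E'
import cv2,numpy as np
a=cv2.imread("pics/w5raw.png");b=cv2.imread("pics/w4raw.png")
# left: knob view, right: block on pad
A=cv2.resize(a[120:400,180:460],(400,400),interpolation=cv2.INTER_CUBIC)
B=cv2.resize(b[120:400,180:460],(400,400),interpolation=cv2.INTER_CUBIC)
cv2.imwrite("pics/v5.png",np.hstack([A,B]))
E
```

```text
[ 0.4593 -0.338   0.1776] -27.77 10.725
```

View pics/v5.png

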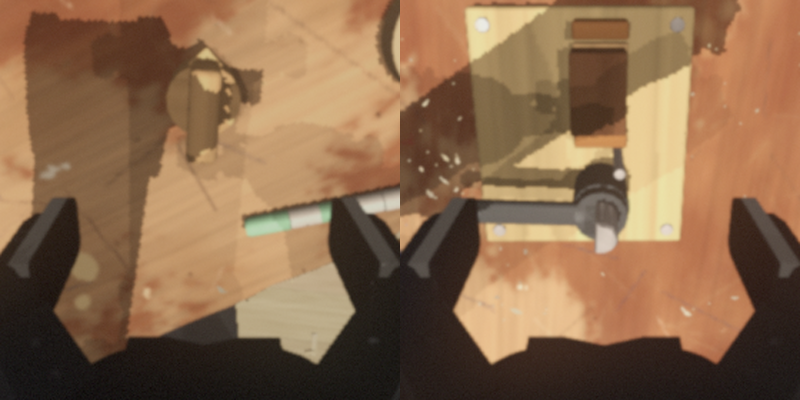

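The left crop shows the knob's nose pointing up, along tool +x, as wanted, with the bar top from about (190,68) to (220,160). On the right the block lies flat between the cheeks, with the finger open.

```bash
python3 - <<'E'
from h import *
import pickle
c=pickle.load(open("w5.pkl","rb"))
P=lambda x,y,z,c=c:px2w(0,180+x/1.4286,120+y/1.4286,z,c)[:2]
b=np.array([P(*q,.071) for q in((190,68),(222,70),(218,160),(187,160))]);print("bar",b.mean(0),[np.linalg.norm(b[i]-b[(i+1)%4]).round(4) for i in range(4)])
d=b[0]+b[1]-b[2]-b[3];print(np.degrees(np.arctan2(d[1],d[0])))
print("nose tip",P(206,46,.034),P(206,46,.02),"hub mid",P(205,103,.034))
c4=pickle.load(open("w4.pkl","rb"));Q=lambda x,y,z:P(x-400,y,z,c4)
k=np.array([Q(*q,.055) for q in((570,48),(628,48),(628,135),(572,135))]);print("block",k.mean(0),[np.linalg.norm(k[i]-k[(i+1)%4]).round(4) for i in range(4)])
print("shaft top",Q(606,225,.096),"flat edge", Q(596,228,.096),"right edge",Q(617,232,.096),"shoulder", Q(600,208,.068))
E
```

```text
bar [ 0.46284671 -0.34176356] [np.float64(0.017), np.float64(0.0521), np.float64(0.0176), np.float64(0.0532)]
-29.84577765682874
nose tip [ 0.49105798 -0.35788339] [ 0.48900407 -0.35688397] hub mid [ 0.45939818 -0.34056544]
block [0.54194152 0.19747371] [np.float64(0.0386), np.float64(0.0619), np.float64(0.0397), np.float64(0.0618)]
shaft top [0.55201341 0.11974789] flat edge [0.54565477 0.11702589] right edge [0.5596558  0.11500095] shoulder [0.54843233 0.11574747]
```

```bash
python3 - <<'E'
from h import *
import pickle
s0=np.array([.5495,.1075]);th=np.radians(184.5)
t=np.linspace(0,2*np.pi,200);D=np.c_[12*np.cos(t),12*np.sin(t)];D[:,0]=np.minimum(D[:,0],4);C=lambda r_:np.c_[r_*np.cos(t),r_*np.sin(t)]
Rz=np.array([[np.cos(th),-np.sin(th)],[np.sin(th),np.cos(th)]])
F=np.array([[22,9],[103,9],[103,-9],[22,-9]])
out=[]
for name,f,w,al in(("wrist","w4raw",66,1.2),("top","top",40,1.6)):
    c=pickle.load(open("w4.pkl","rb")) if name=="wrist" else cam("top")
    im=cv2.imread(f"pics/{f}.png");q=w2px(0,[[*s0,.085]],c)[0];u0,v0=(q-w/2).astype(int);S=400/w
    k=cv2.convertScaleAbs(cv2.resize(im[v0:v0+w,u0:u0+w],(400,400),interpolation=cv2.INTER_CUBIC),alpha=al);cl=k.copy()
    def dr(pts,z,col):
        X=s0+(np.array(pts)/1000)@Rz.T; p=(w2px(0,np.c_[X,np.full(len(X),z)],c)-[u0,v0]+.5)*S
        cv2.polylines(k,[p.astype(int)],True,col,1); return p.mean(0).round()
    dr(D,.096,(0,0,255));dr(D,.068,(0,255,0));dr(F,.085,(255,0,0))
    a=[(w2px(0,[[*(s0+d),.096]],c)[0]-[u0,v0]+.5)*S for d in((0,0),(.01,0),(0,.01))];print(name,np.round(a,1).tolist(),u0,v0,S)
    out.append(np.vstack([cl[50:350],k[50:350]]))
cv2.imwrite("pics/sp.png",np.hstack(out))
E
```

```text
wrist [[206.2, 249.0], [269.9, 252.9], [211.1, 193.4]] 287 248 6.0606060606060606
top [[208.4, 203.1], [206.0, 167.8], [172.3, 206.0]] 248 185 10.0
```

View pics/sp.png

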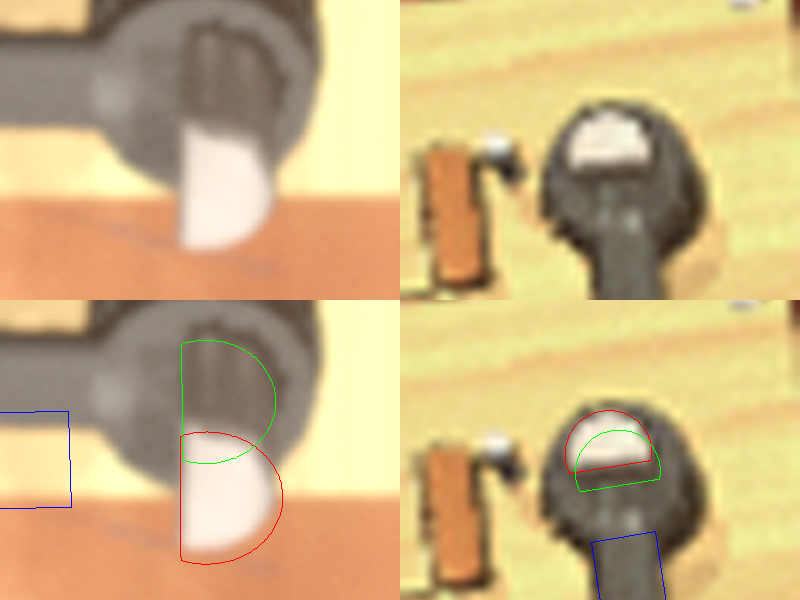

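```bash
python3 - <<'E'
from h import *
import pickle
c3=pickle.load(open("w3.pkl","rb"));c4=pickle.load(open("w4.pkl","rb"));ct=cam("top")
u=np.array([np.cos(np.radians(184.4)),np.sin(np.radians(184.4))])
def rep(n,p,ref=.5495):
    p=p[:2]; t=(ref-p[0])/u[0]; print(n,p.round(4),"-> y at spindle x:",(p+t*u)[1].round(4))
rep("w3",px2w(0,330/1.25,251/1.25,.068,c3))
S=400/66
for a in((0,35),(0,127),(60,37),(60,128)): rep("w4 edge",px2w(0,287+(a[0])/S-.5,248+(a[1]+50)/S-.5,.068,c4))
print("w4 base circ",px2w(0,287+228/S-.5,248+(87+50)/S-.5,.068,c4))
for a in((591,250),(661,250),(600,290),(665,290)):
    p=px2w("top",248+(a[0]-400)/10-.5,185+(a[1]+50)/10-.5,.068,ct); rep("top edge",p)
print("finger-disc top cam: top edge",px2w("top",248+(622-400)/10-.5,185+(100+50)/10-.5,.068,ct),"L/R",px2w("top",248+(545-400)/10-.5,185+(185+50)/10-.5,.068,ct),px2w("top",248+(705-400)/10-.5,185+(185+50)/10-.5,.068,ct))
E
```

```text
w3 [0.4934 0.1081] -> y at spindle x: 0.1125
w4 edge [0.514 0.118] -> y at spindle x: 0.1207
w4 edge [0.5148 0.1002] -> y at spindle x: 0.1029
w4 edge [0.5241 0.1183] -> y at spindle x: 0.1203
w4 edge [0.525  0.1008] -> y at spindle x: 0.1026
w4 base circ [0.55306933 0.11081102 0.068     ]
top edge [0.5278 0.1165] -> y at spindle x: 0.1182
top edge [0.5261 0.0968] -> y at spindle x: 0.0986
top edge [0.5162 0.1147] -> y at spindle x: 0.1172
top edge [0.5146 0.0965] -> y at spindle x: 0.0992
finger-disc top cam: top edge [0.57007838 0.10498955 0.068     ] L/R [0.54745152 0.12824201 0.068     ] [0.54366702 0.08321976 0.068     ]
```

Emit:
step_arm:
  moves:
    - {"rx": 0, "ry": 0, "rz": 1.7, "dx": 2.4, "dy": 1, "dz": 20, "gripper": 1}
    - {"rx": 0, "ry": 0, "rz": 0, "dx": 0, "dy": 0, "dz": 30, "gripper": 1}
    - {"rx": 0, "ry": 0, "rz": 0, "dx": 0, "dy": 0, "dz": 30, "gripper": 1}
    - {"rx": 0, "ry": 0, "rz": 0, "dx": 0, "dy": 0, "dz": 25, "gripper": 1}
    - {"rx": 0, "ry": 0, "rz": 0, "dx": 0, "dy": 0, "dz": 12, "gripper": 1}
    - {"rx": 0, "ry": 0, "rz": 0, "dx": 0, "dy": 0, "dz": 0, "gripper": 1}
    - {"rx": 0, "ry": 0, "rz": 0, "dx": 0, "dy": 0, "dz": 0, "gripper": 1}

```text
clock: 11.6
tcp_pos: [0.4613, -0.3417, 0.0618]
orientation: [3.037, -0.803, 0.002]
contact_force: [0.0, 0.2, 0.5]
grip_width: 0.0856
gripper_force: 0.0
```

Emit:
step_arm:
  moves:
    - {"rx": 0, "ry": 0, "rz": 0, "dx": 0, "dy": 0, "dz": 1, "gripper": -1}
    - {"rx": 0, "ry": 0, "rz": 0, "dx": 0, "dy": 0, "dz": 0, "gripper": -1}
    - {"rx": 0, "ry": 0, "rz": 0, "dx": 0, "dy": 0, "dz": 0, "gripper": -1}
    - {"rx": 0, "ry": 0, "rz": 0, "dx": 0, "dy": 0, "dz": 0, "gripper": -1}
    - {"rx": 0, "ry": 0, "rz": 0, "dx": 0, "dy": 0, "dz": 0, "gripper": -1}
    - {"rx": 0, "ry": 0, "rz": 0, "dx": 0, "dy": 0, "dz": 0, "gripper": -1}
    - {"rx": 0, "ry": 0, "rz": 0, "dx": 0, "dy": 0, "dz": 0, "gripper": -1}
    - {"rx": 0, "ry": 0, "rz": 0, "dx": 0, "dy": 0, "dz": 0, "gripper": -1}
  grip_force: 60

```text
clock: 12.6
tcp_pos: [0.4607, -0.3415, 0.0599]
orientation: [3.037, -0.803, 0.0]
contact_force: [-1.0, 1.0, 4.0]
grip_width: 0.0173
gripper_force: 61.1
```

```bash
python3 -c "
from h import *
p,y,M=pose()
plan([.5495,.1085,.22],184.4,22,((p[0],p[1],.22),y))" | sed 's/np.float64(\([-0-9.]*\))/\1/g'
```

```text
from [ 0.4607 -0.3415  0.22  ] -29.62 tilt [ 1.7402e+02 -4.6010e+01  2.0000e-02]
{'rz': -9.73, 'dx': -6.6, 'dy': -19.8, 'dz': -0.0}
{'rz': -9.73, 'dx': -3.2, 'dy': -20.6, 'dz': -0.0}
{'rz': -9.73, 'dx': 0.4, 'dy': -20.8, 'dz': -0.0}
{'rz': -9.73, 'dx': 3.9, 'dy': -20.5, 'dz': -0.0}
{'rz': -9.73, 'dx': 7.3, 'dy': -19.5, 'dz': -0.0}
{'rz': -9.73, 'dx': 10.5, 'dy': -18.0, 'dz': -0.0}
{'rz': -9.73, 'dx': 13.4, 'dy': -16.0, 'dz': -0.0}
{'rz': -9.73, 'dx': 15.9, 'dy': -13.5, 'dz': -0.0}
{'rz': -9.73, 'dx': 17.9, 'dy': -10.6, 'dz': -0.0}
{'rz': -9.73, 'dx': 19.5, 'dy': -7.4, 'dz': -0.0}
{'rz': -9.73, 'dx': 20.5, 'dy': -4.0, 'dz': -0.0}
{'rz': -9.73, 'dx': 20.8, 'dy': -0.5, 'dz': -0.0}
{'rz': -9.73, 'dx': 20.6, 'dy': 3.0, 'dz': -0.0}
{'rz': -9.73, 'dx': 19.8, 'dy': 6.4, 'dz': -0.0}
{'rz': -9.73, 'dx': 18.5, 'dy': 9.7, 'dz': -0.0}
{'rz': -9.73, 'dx': 16.5, 'dy': 12.7, 'dz': -0.0}
{'rz': -9.73, 'dx': 14.2, 'dy': 15.3, 'dz': -0.0}
{'rz': -9.73, 'dx': 11.4, 'dy': 17.5, 'dz': -0.0}
{'rz': -9.73, 'dx': 8.3, 'dy': 19.1, 'dz': -0.0}
{'rz': -9.73, 'dx': 4.9, 'dy': 20.3, 'dz': -0.0}
{'rz': -9.73, 'dx': 1.4, 'dy': 20.8, 'dz': -0.0}
{'rz': -9.73, 'dx': -2.1, 'dy': 20.7, 'dz': -0.0}
```

Emit:
step_arm:
  moves:
    - {"rx": 0, "ry": 0, "rz": 0, "dx": 0, "dy": 0, "dz": -20, "gripper": -1}
    - {"rx": 0, "ry": 0, "rz": 0, "dx": 0, "dy": 0, "dz": -45, "gripper": -1}
    - {"rx": 0, "ry": 0, "rz": 0, "dx": 0, "dy": 0, "dz": -50, "gripper": -1}
    - {"rx": 0, "ry": 0, "rz": 0, "dx": 0, "dy": 0, "dz": -45, "gripper": -1}
    - {"rx": 0, "ry": 0, "rz": -9.7, "dx": -7, "dy": -20, "dz": 0, "gripper": -1}
    - {"rx": 0, "ry": 0, "rz": -9.7, "dx": -3, "dy": -21, "dz": 0, "gripper": -1}
    - {"rx": 0, "ry": 0, "rz": -9.7, "dx": 0, "dy": -21, "dz": 0, "gripper": -1}
    - {"rx": 0, "ry": 0, "rz": -9.7, "dx": 4, "dy": -20, "dz": 0, "gripper": -1}
    - {"rx": 0, "ry": 0, "rz": -9.7, "dx": 7, "dy": -20, "dz": 0, "gripper": -1}
    - {"rx": 0, "ry": 0, "rz": -9.7, "dx": 10, "dy": -18, "dz": 0, "gripper": -1}
    - {"rx": 0, "ry": 0, "rz": -9.7, "dx": 13, "dy": -16, "dz": 0, "gripper": -1}
    - {"rx": 0, "ry": 0, "rz": -9.7, "dx": 16, "dy": -13, "dz": 0, "gripper": -1}
    - {"rx": 0, "ry": 0, "rz": -9.7, "dx": 18, "dy": -11, "dz": 0, "gripper": -1}
    - {"rx": 0, "ry": 0, "rz": -9.7, "dx": 19, "dy": -7, "dz": 0, "gripper": -1}
    - {"rx": 0, "ry": 0, "rz": -9.7, "dx": 20, "dy": -4, "dz": 0, "gripper": -1}

```text
clock: 14.48
tcp_pos: [0.5041, -0.1167, 0.2192]
orientation: [-2.452, -1.964, 0.001]
contact_force: [0.5, -0.5, -0.7]
grip_width: 0.0172
gripper_force: 60.5
```

Emit:
step_arm:
  moves:
    - {"rx": 0, "ry": 0, "rz": -9.7, "dx": 21, "dy": 0, "dz": 0, "gripper": -1}
    - {"rx": 0, "ry": 0, "rz": -9.7, "dx": 21, "dy": 3, "dz": 0, "gripper": -1}
    - {"rx": 0, "ry": 0, "rz": -9.7, "dx": 20, "dy": 6, "dz": 0, "gripper": -1}
    - {"rx": 0, "ry": 0, "rz": -9.7, "dx": 18, "dy": 10, "dz": 0, "gripper": -1}
    - {"rx": 0, "ry": 0, "rz": -9.7, "dx": 16, "dy": 13, "dz": 0, "gripper": -1}
    - {"rx": 0, "ry": 0, "rz": -9.7, "dx": 14, "dy": 15, "dz": 0, "gripper": -1}
    - {"rx": 0, "ry": 0, "rz": -9.7, "dx": 11, "dy": 17, "dz": 0, "gripper": -1}
    - {"rx": 0, "ry": 0, "rz": -9.7, "dx": 8, "dy": 19, "dz": 0, "gripper": -1}
    - {"rx": 0, "ry": 0, "rz": -9.7, "dx": 5, "dy": 20, "dz": 0, "gripper": -1}
    - {"rx": 0, "ry": 0, "rz": -9.7, "dx": 1, "dy": 21, "dz": 0, "gripper": -1}
    - {"rx": 0, "ry": 0, "rz": -9.7, "dx": -2, "dy": 21, "dz": 0, "gripper": -1}
    - {"rx": 0, "ry": 0, "rz": 0, "dx": 0, "dy": 0, "dz": 0, "gripper": -1}
    - {"rx": 0, "ry": 0, "rz": 0, "dx": 0, "dy": 0, "dz": 0, "gripper": -1}
    - {"rx": 0, "ry": 0, "rz": 0, "dx": 0, "dy": 0, "dz": 0, "gripper": -1}

```text
clock: 16.23
tcp_pos: [0.5517, 0.105, 0.2196]
orientation: [0.099, -3.14, 0.001]
contact_force: [0.7, -0.2, -1.6]
grip_width: 0.0167
gripper_force: 60.5
```

```bash
python3 -c "
from h import *
p,y,M=pose();o=r.get_obs();print(p,y,np.degrees(np.arccos(-M[2,2])),o['clock'],o['joints'].round(2),o['contact_force'])"
```

```text
[0.55165317 0.10495397 0.21955346] -176.40011947087152 0.059080896235168046 16.225 [ 0.36  0.46 -0.86  1.82  0.4   1.04  0.99] [ 0.67529181 -0.2363545  -1.55663266]
```

Emit:
step_arm:
  moves:
    - {"rx": 0, "ry": 0, "rz": -0.8, "dx": 2, "dy": 3.5, "dz": 15, "gripper": -1}
    - {"rx": 0, "ry": 0, "rz": 0, "dx": 0, "dy": 0, "dz": 25, "gripper": -1}
    - {"rx": 0, "ry": 0, "rz": 0, "dx": 0, "dy": 0, "dz": 18, "gripper": -1}
    - {"rx": 0, "ry": 0, "rz": 0, "dx": 0, "dy": 0, "dz": 0, "gripper": -1}
    - {"rx": 0, "ry": 0, "rz": 0, "dx": 0, "dy": 0, "dz": 3, "gripper": -1}
    - {"rx": 0, "ry": 0, "rz": 0, "dx": 0, "dy": 0, "dz": 2, "gripper": -1}
    - {"rx": 0, "ry": 0, "rz": 0, "dx": 0, "dy": 0, "dz": 2, "gripper": -1}
    - {"rx": 0, "ry": 0, "rz": 0, "dx": 0, "dy": 0, "dz": 0, "gripper": -1}

```text
clock: 17.23
tcp_pos: [0.5496, 0.1096, 0.1549]
orientation: [-0.125, 3.139, -0.0]
contact_force: [-0.4, 0.7, -2.0]
grip_width: 0.0172
gripper_force: 60.5
```

Emit:
step_arm:
  moves:
    - {"rx": 0, "ry": 0, "rz": 0, "dx": 0, "dy": 0, "dz": 1.5, "gripper": -1}
    - {"rx": 0, "ry": 0, "rz": 0, "dx": 0, "dy": 0, "dz": 1.5, "gripper": -1}
    - {"rx": 0, "ry": 0, "rz": 0, "dx": 0, "dy": 0, "dz": 1.5, "gripper": -1}
    - {"rx": 0, "ry": 0, "rz": 0, "dx": 0, "dy": 0, "dz": 0, "gripper": -1}

```text
clock: 17.73
tcp_pos: [0.5494, 0.1096, 0.1501]
orientation: [0.126, -3.139, 0.0]
contact_force: [0.0, -0.1, -1.2]
grip_width: 0.0173
gripper_force: 60.5
```

Emit:
step_arm:
  moves:
    - {"rx": 0, "ry": 0, "rz": 0, "dx": 0, "dy": 0, "dz": 2, "gripper": -1}
    - {"rx": 0, "ry": 0, "rz": 0, "dx": 0, "dy": 0, "dz": 2, "gripper": -1}
    - {"rx": 0, "ry": 0, "rz": 0, "dx": 0, "dy": 0, "dz": 2, "gripper": -1}
    - {"rx": 0, "ry": 0, "rz": 0, "dx": 0, "dy": 0, "dz": 2, "gripper": -1}
    - {"rx": 0, "ry": 0, "rz": 0, "dx": 0, "dy": 0, "dz": 0, "gripper": -1}

```text
clock: 18.35
tcp_pos: [0.5494, 0.1096, 0.1421]
orientation: [0.126, -3.139, 0.0]
contact_force: [-0.2, 0.6, -0.7]
grip_width: 0.017
gripper_force: 60.5
```

Sliding on freely (underside at 82 mm, no force). I'll lower the rest of the way.

Emit:
step_arm:
  moves:
    - {"rx": 0, "ry": 0, "rz": 0, "dx": 0, "dy": 0, "dz": 3, "gripper": -1}
    - {"rx": 0, "ry": 0, "rz": 0, "dx": 0, "dy": 0, "dz": 3, "gripper": -1}
    - {"rx": 0, "ry": 0, "rz": 0, "dx": 0, "dy": 0, "dz": 3, "gripper": -1}
    - {"rx": 0, "ry": 0, "rz": 0, "dx": 0, "dy": 0, "dz": 3, "gripper": -1}
    - {"rx": 0, "ry": 0, "rz": 0, "dx": 0, "dy": 0, "dz": 1.5, "gripper": -1}
    - {"rx": 0, "ry": 0, "rz": 0, "dx": 0, "dy": 0, "dz": 1, "gripper": -1}
    - {"rx": 0, "ry": 0, "rz": 0, "dx": 0, "dy": 0, "dz": 0, "gripper": -1}

```text
clock: 19.23
tcp_pos: [0.5495, 0.1096, 0.128]
orientation: [-0.126, 3.139, -0.0]
contact_force: [-0.9, -0.6, 1.1]
grip_width: 0.0173
gripper_force: 60.9
```

Emit:
step_arm:
  moves:
    - {"rx": 0, "ry": 0, "rz": 0, "dx": 0, "dy": 0, "dz": 0.5, "gripper": -1}
    - {"rx": 0, "ry": 0, "rz": 0, "dx": 0, "dy": 0, "dz": 0, "gripper": -1}
    - {"rx": 0, "ry": 0, "rz": 6, "dx": 0, "dy": 0, "dz": 0, "gripper": -1}
    - {"rx": 0, "ry": 0, "rz": 6, "dx": 0, "dy": 0, "dz": 0, "gripper": -1}
    - {"rx": 0, "ry": 0, "rz": 6, "dx": 0, "dy": 0, "dz": 0, "gripper": -1}
    - {"rx": 0, "ry": 0, "rz": 6, "dx": 0, "dy": 0, "dz": 0, "gripper": -1}
    - {"rx": 0, "ry": 0, "rz": 6, "dx": 0, "dy": 0, "dz": 0, "gripper": -1}
    - {"rx": 0, "ry": 0, "rz": 0, "dx": 0, "dy": 0, "dz": 0, "gripper": -1}
  grip_force: 80

```text
clock: 20.23
tcp_pos: [0.5488, 0.1099, 0.1279]
orientation: [-0.692, -3.064, 0.001]
contact_force: [-4.3, -2.0, 6.6]
grip_width: 0.0164
gripper_force: 80.9
```

```bash
python3 -c "
from h import *
p,y,M=pose();o=r.get_obs();print(p,y,o['clock'],o['contact_force'],o['moment'])"
```

```text
[0.54881422 0.10992122 0.12787803] 154.53733251512995 20.225 [-4.26162801 -2.03396391  6.63427749] [-0.17169859  1.05717683 -0.0589645 ]
```

Emit:
step_arm:
  moves:
    - {"rx": 0, "ry": 0, "rz": 6, "dx": 0, "dy": 0, "dz": 0, "gripper": -1}
    - {"rx": 0, "ry": 0, "rz": 6, "dx": 0, "dy": 0, "dz": 0, "gripper": -1}
    - {"rx": 0, "ry": 0, "rz": 6, "dx": 0, "dy": 0, "dz": 0, "gripper": -1}
    - {"rx": 0, "ry": 0, "rz": 6, "dx": 0, "dy": 0, "dz": 0, "gripper": -1}
    - {"rx": 0, "ry": 0, "rz": 6, "dx": 0, "dy": 0, "dz": 0, "gripper": -1}
    - {"rx": 0, "ry": 0, "rz": 6, "dx": 0, "dy": 0, "dz": 0, "gripper": -1}
    - {"rx": 0, "ry": 0, "rz": 6, "dx": 0, "dy": 0, "dz": 0, "gripper": -1}
    - {"rx": 0, "ry": 0, "rz": 6, "dx": 0, "dy": 0, "dz": 0, "gripper": -1}
    - {"rx": 0, "ry": 0, "rz": 6, "dx": 0, "dy": 0, "dz": 0, "gripper": -1}
    - {"rx": 0, "ry": 0, "rz": 6, "dx": 0, "dy": 0, "dz": 0, "gripper": -1}
    - {"rx": 0, "ry": 0, "rz": 0, "dx": 0, "dy": 0, "dz": 0, "gripper": -1}

```text
clock: 21.6
tcp_pos: [0.5497, 0.1112, 0.1279]
orientation: [-2.128, -2.31, -0.003]
contact_force: [-1.9, 3.0, 4.6]
grip_width: 0.017
gripper_force: 80.4
```

```bash
python3 -c "
from h import *
p,y,M=pose();o=r.get_obs();print(p,y,o['clock'],o['contact_force'],o['moment'])"
```

```text
[0.54970102 0.11123228 0.12790734] 94.69722117949061 21.6 [-1.86864144  3.0221706   4.58415428] [ 0.92092881  0.46956101 -0.03121746]
```

Emit:
step_arm:
  moves:
    - {"rx": 0, "ry": 0, "rz": 3, "dx": 0, "dy": 0, "dz": 0, "gripper": -1}
    - {"rx": 0, "ry": 0, "rz": 3, "dx": 0, "dy": 0, "dz": 0, "gripper": -1}
    - {"rx": 0, "ry": 0, "rz": 3, "dx": 0, "dy": 0, "dz": 0, "gripper": -1}
    - {"rx": 0, "ry": 0, "rz": 0, "dx": 0, "dy": 0, "dz": 0, "gripper": -1}

```text
clock: 22.1
tcp_pos: [0.55, 0.1112, 0.1279]
orientation: [-2.302, -2.138, -0.004]
contact_force: [-1.6, 4.2, 4.9]
grip_width: 0.0169
gripper_force: 80.5
```

```bash
python3 -c "
from h import *
p,y,M=pose();o=r.get_obs();print(p,y,o['clock'],o['contact_force'],o['moment'],o['tau'].round(2))"
```

```text
[0.54996515 0.11117655 0.12789155] 85.76482224532498 22.1 [-1.59884601  4.21978757  4.9370184 ] [ 1.24937625  0.30980815 -0.00248663] [  2.74 -49.34  -0.53 -20.05   1.2    0.51  -0.21]
```

Emit:
step_arm:
  moves:
    - {"rx": 0, "ry": 0, "rz": 3, "dx": 0, "dy": 0, "dz": 0, "gripper": -1}
    - {"rx": 0, "ry": 0, "rz": 3, "dx": 0, "dy": 0, "dz": 0, "gripper": -1}
    - {"rx": 0, "ry": 0, "rz": 2, "dx": 0, "dy": 0, "dz": 0, "gripper": -1}
    - {"rx": 0, "ry": 0, "rz": 0, "dx": 0, "dy": 0, "dz": 0, "gripper": -1}

```text
clock: 22.6
tcp_pos: [0.5502, 0.1112, 0.1279]
orientation: [-2.445, -1.972, -0.004]
contact_force: [-1.4, 4.5, 4.2]
grip_width: 0.0171
gripper_force: 80.4
```

```bash
python3 -c "
from h import *
p,y,M=pose();o=r.get_obs();print(p,y,o['clock'],o['contact_force'],o['moment'],o['tau'].round(2))"
```

```text
[0.55018232 0.11122517 0.12789034] 77.77907265783455 22.6 [-1.40916059  4.54531831  4.20684058] [1.2753804  0.12707537 0.0558749 ] [ 2.960e+00 -4.953e+01 -1.000e-02 -1.981e+01  1.130e+00  7.100e-01
 -1.700e-01]
```

```bash
cat > fa.py <<'E'
from h import *
def ang(n):
    c=cam(n);im=r.grab_frame(n);hsv=cv2.cvtColor(im,cv2.COLOR_BGR2HSV)
    for rad in(.055,.07,.085,.097):
        A=np.radians(np.arange(60,130,1));P=np.c_[.5497+rad*np.cos(A),.1095+rad*np.sin(A),np.full(len(A),.068)]
        q=np.round(w2px(0,P,c)).astype(int);s=np.array([hsv[v,u,1] if 0<=v<400 and 0<=u<640 else 255 for u,v in q])
        g=np.degrees(A)[s<70];print(n,rad,(g.min(),g.max(),len(g)) if len(g) else None, s[::3])
for n in("wrist","top"):ang(n)
E
python3 fa.py
```

```text
wrist 0.055 (np.float64(87.0), np.float64(103.0), 17) [107 107 109 106 108 151 153 150 151  36  30  33  43  36  50 144 149 117
 108 110 107 109 110 110]
wrist 0.07 (np.float64(88.0), np.float64(101.0), 14) [106 107 107 108 107 106 111 137 141 113  41  44  44  42 124 138 138 116
 108 109 110 110 112 110]
wrist 0.085 (np.float64(89.0), np.float64(100.0), 12) [107 105 107 107 104 106 108 120 143 134  48  32  25  32 137 135  91  84
  93  91  93  87  89  92]
wrist 0.097 (np.float64(91.0), np.float64(98.0), 8) [106 107 107 107 107 106 109  80 139 136 116  28  25  94 136 134  72  90
  92  93  86  91  91  89]
top 0.055 (np.float64(65.0), np.float64(99.0), 6) [ 75  75  67  76  75  80  81  88  83  92  89  77  61  62  75 100 131 138
 128 160 149 160 132 126]
top 0.07 (np.float64(92.0), np.float64(101.0), 6) [ 71  84  88  71  79 129 126 124 149 136  81  65  55  81 108 144 125 145
 152 127 124 122 118 104]
top 0.085 (np.float64(59.99999999999999), np.float64(100.0), 16) [ 59  65  87 139 114 119 122 115 141 141  75  43  35  31 149 140 150 127
 127 120 118 114 105 113]
top 0.097 (np.float64(90.0), np.float64(98.0), 9) [ 72 110 121 122 121 120 126 105 105 154  68  28  33 110 160 151 152 149
 118 120 100 119 116 121]
```

Emit:
step_arm:
  moves:
    - {"rx": 0, "ry": 0, "rz": 1, "dx": 0, "dy": 0, "dz": 0, "gripper": -1}
    - {"rx": 0, "ry": 0, "rz": 0, "dx": 0, "dy": 0, "dz": 0, "gripper": -1}
    - {"rx": 0, "ry": 0, "rz": 0, "dx": 0, "dy": 0, "dz": 0, "gripper": 1}
    - {"rx": 0, "ry": 0, "rz": 0, "dx": 0, "dy": 0, "dz": 0, "gripper": 1}
    - {"rx": 0, "ry": 0, "rz": 0, "dx": 0, "dy": 0, "dz": 0, "gripper": 1}
    - {"rx": 0, "ry": 0, "rz": 0, "dx": 0, "dy": 0, "dz": 0, "gripper": 1}
    - {"rx": 0, "ry": 0, "rz": 0, "dx": 0, "dy": 0, "dz": 0, "gripper": 1}
    - {"rx": 0, "ry": 0, "rz": 0, "dx": 0, "dy": 0, "dz": -10, "gripper": 1}
    - {"rx": 0, "ry": 0, "rz": 0, "dx": 0, "dy": 0, "dz": -25, "gripper": 1}
    - {"rx": 0, "ry": 0, "rz": 0, "dx": 0, "dy": 0, "dz": -40, "gripper": 1}
    - {"rx": 0, "ry": 0, "rz": 0, "dx": 0, "dy": 0, "dz": -40, "gripper": 1}
    - {"rx": 0, "ry": 0, "rz": 0, "dx": 0, "dy": 0, "dz": 0, "gripper": 1}
    - {"rx": 0, "ry": 0, "rz": 0, "dx": 0, "dy": 0, "dz": 0, "gripper": 1}

```text
clock: 24.32
tcp_pos: [0.5492, 0.1095, 0.2423]
orientation: [2.466, 1.947, -0.0]
contact_force: [-0.3, -0.4, -1.0]
grip_width: 0.0853
gripper_force: 0.0
```

```bash
python3 fa.py | cut -c1-70; python3 snap.py w9
```

```text
wrist 0.055 (np.float64(87.0), np.float64(103.0), 17) [108 111 108 111
 111 110 109 111 114 108]
wrist 0.07 (np.float64(88.0), np.float64(100.0), 13) [110 112 112 110 
 114 110 112 111 114 112]
wrist 0.085 (np.float64(90.0), np.float64(100.0), 11) [107 109 111 110
  99 102 106 110 111 111]
wrist 0.097 (np.float64(91.0), np.float64(99.0), 9) [107 112 106 108 1
  93  95  96  88  93  95]
top 0.055 (np.float64(59.99999999999999), np.float64(119.0), 43) [67 6
top 0.07 (np.float64(59.99999999999999), np.float64(100.0), 16) [ 65  
 145 133 124 124 118 109]
top 0.085 (np.float64(63.0), np.float64(100.0), 12) [ 77  69  82  85 1
 119 122 120 130 118 123]
top 0.097 (np.float64(62.0), np.float64(98.0), 9) [ 70  62 123 121 117
 113 122  98 115 117 119]
[0.5488 0.1094 0.2413] 76.59 24.475
```

Emit:
step_arm:
  moves:
    - {"rx": 0, "ry": 0, "rz": 0, "dx": 0, "dy": 0, "dz": 0, "gripper": -1}
    - {"rx": 0, "ry": 0, "rz": 0, "dx": 0, "dy": 0, "dz": 0, "gripper": -1}
    - {"rx": 0, "ry": 0, "rz": 0, "dx": 0, "dy": 0, "dz": 0, "gripper": -1}
    - {"rx": 0, "ry": 0, "rz": 0, "dx": 0, "dy": 0, "dz": 20, "gripper": -1}
    - {"rx": 0, "ry": 0, "rz": 0, "dx": 0, "dy": 0, "dz": 25, "gripper": -1}
    - {"rx": 0, "ry": 0, "rz": 0, "dx": 0, "dy": 0, "dz": 18, "gripper": -1}
    - {"rx": 0, "ry": 0, "rz": 0, "dx": 0, "dy": 0, "dz": 6, "gripper": -1}
    - {"rx": 0, "ry": 0, "rz": 0, "dx": 0, "dy": 0, "dz": 3, "gripper": -1}
    - {"rx": 0, "ry": 0, "rz": 0, "dx": 0, "dy": 0, "dz": 3, "gripper": -1}
    - {"rx": 0, "ry": 0, "rz": 0, "dx": 0, "dy": 0, "dz": 0, "gripper": -1}
  grip_force: 20

```text
clock: 25.72
tcp_pos: [0.5497, 0.1097, 0.1676]
orientation: [2.466, 1.946, 0.001]
contact_force: [0.0, -0.6, -0.1]
grip_width: -0.0001
gripper_force: 0.0
```

Emit:
step_arm:
  moves:
    - {"rx": 0, "ry": 0, "rz": 0, "dx": 0, "dy": 0, "dz": 1.5, "gripper": -1}
    - {"rx": 0, "ry": 0, "rz": 0, "dx": 0, "dy": 0, "dz": 1.5, "gripper": -1}
    - {"rx": 0, "ry": 0, "rz": 0, "dx": 0, "dy": 0, "dz": 1.5, "gripper": -1}
    - {"rx": 0, "ry": 0, "rz": 0, "dx": 0, "dy": 0, "dz": 0, "gripper": -1}

```text
clock: 26.22
tcp_pos: [0.5494, 0.1096, 0.1627]
orientation: [-2.466, -1.947, 0.0]
contact_force: [0.8, -0.2, 0.2]
grip_width: -0.0005
gripper_force: 0.0
```

Emit:
step_arm:
  moves:
    - {"rx": 0, "ry": 0, "rz": 0, "dx": 0, "dy": 0, "dz": -15, "gripper": -1}
    - {"rx": 0, "ry": 0, "rz": 0, "dx": 0, "dy": 0, "dz": -40, "gripper": -1}
    - {"rx": 0, "ry": 0, "rz": 0, "dx": 0, "dy": 0, "dz": -40, "gripper": -1}
    - {"rx": 0, "ry": 0, "rz": 0, "dx": 0, "dy": 0, "dz": 0, "gripper": -1}
    - {"rx": 0, "ry": 0, "rz": 0, "dx": 0, "dy": 0, "dz": 0, "gripper": -1}

```text
clock: 26.85
tcp_pos: [0.5494, 0.1095, 0.2581]
orientation: [2.466, 1.946, 0.0]
contact_force: [-0.5, -0.7, -0.3]
grip_width: 0.0001
gripper_force: 0.0
```

```bash
python3 -c "
from h import *
print(r.get_obs()['tcp_pos']);print(r.hand_in())"
```

```text
[0.54936784 0.10951087 0.25813307]
the job is handed in; nothing more can be done
None
```

I handed the job in at about 27 s, but no verdict came back: by my own checks the block lies flat on the pad, the knob is home on the spindle, the finger is over the block at about 90° (its stop), and the gripper is clear of everything.

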